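# Feed one tissue cassette to the writing rest

## Task

Press the cassette feeder's plunger all the way down once and let it come back up, so that a single cassette comes out of the hopper into the track. Then, with the fingertips, push that cassette along the track until it sits home against the stop of the writing rest. Do not pick it up, leave the other cassettes in the hopper and everything else on the bench where it is.

Things in the scene. Friction and masses are not known exactly. Their poses are not given: they have to be found in the camera images.
- feeder: Cassette feeder fixed to the bench: dark steel bed 165 (x) x 225 (y) mm, top 12 mm above its origin, which is the centre of its underside on the bench. At its +y end, from back to front (-x): white press housing with knob, clear hopper, outlet. Along its front edge a track runs in -y from the outlet to the writing rest. Nothing on the front strip is higher than 8 mm above the bed
- hopper (a point): bed point under the axis of the clear hopper, which holds four cassettes; hopper outside 37.5 (x) x 49.5 (y) mm, top 60 mm above the bench, outlet slot at the foot of its -x side
- knob_top (a point): top centre of the black mushroom knob (32 mm across) of the feeder's plunger, 97 mm above the bench when up; it goes straight down with the plunger. The housing under it is 58 mm high over the bench
- plunger (a joint): travel of the sprung plunger, m: 0 up, 0.023 fully down on its stop. About 3 N starts it, about 5 N presses it right down; damped; rises by itself within about half a second when let go. Linked to it, a pusher plate moves twice as far in the feeder's -x and shoves the lowest cassette out of the hopper; every full press ejects one more
- outlet (a point): bed point under the middle of a cassette just ejected, in the track, 44.75 mm in front (-x) of the hopper axis; axes as the feeder's. The track is 33.5 mm wide between aluminium rails 5 mm high: the outer (-x) one all along, the inner one starting with a flared mouth about 26 mm from here towards the rest. The bed is free for 60 mm to the +y side of this point
- rest (a point): writing rest, the -y end of the track: bed point under the middle of a cassette that is home against the stop bar (8 mm high, its face 20.5 mm beyond this point); 125 mm from the outlet in the feeder's -y; axes as the feeder's
- cassette0: the lowest white plastic tissue cassette in the hopper, 29 (x) x 41 (y) x 10 (z) mm, 15 g, origin at the centre of its underside, axes along the feeder's at the start. Its -y end is the sloped writing face, with a foot 4 mm high that reaches the full length; its +y end is upright
- cassette1: the second cassette from the bottom of the hopper, same make and origin; it comes down 10 mm when the lowest has gone and stays in the hopper
- cassette2: the third cassette from the bottom of the hopper, same make and origin; it comes down 10 mm when the lowest has gone and stays in the hopper
- cassette3: the fourth cassette from the bottom of the hopper, same make and origin; it comes down 10 mm when the lowest has gone and stays in the hopper
- pot: small white lidded specimen pot, 36 mm across, 40 mm high, loose on the bed behind the track's inner rail; origin at the centre of its underside; leave alone
- done0: a cassette like the others, already done, loose on the bench beyond the stop end of the feeder; leave alone
- done1: a second done cassette beside done0; leave alone
- pen: marker pen 136 mm long, 11 mm thick, lying on the bench beside the track, on the -x side of the feeder, along its own x; origin at its middle, on the bench; leave alone
- forceps: steel forceps 135 mm long, 8 mm high, lying on the bench behind the press housing (+x side of the feeder), along its own x; leave alone
- jar: brown glass jar with black lid, 56 mm across, 80 mm high, on the bench on the +x side of the feeder; origin at the centre of its underside; leave alone
- dish: low round white dish, 88 mm across, 14 mm high, on the bench farther out than the pen, on the -x side of the feeder; leave alone

How it is judged:
By the outcome, as a careful person would: the job done as asked, in the order asked, and still so for the second after the job is handed in, with the robot touching nothing.
It also fails if it takes over 42 s, if anything falls off the work surface, if the arm or the gripper's body presses on something with over 40 N, if the wrist force passes 120 N, or if a joint passes its speed limit or range.

## Robot

A 6-joint arm with a two-finger parallel gripper is mounted at the origin on the work surface. World frame = base frame: x ahead of the robot, y to its left, z up, the work surface at z = 0. Lengths are in m, angles in rad, forces in N, time in s.
With the tool pointing down it reaches from about 0.25 to 0.775 m from the base axis. Payload 4 kg.
Tool frame: the origin (TCP) lies on the centre line of the jaws, within the pads' length; the fingertips stand 8 mm ahead of it and the grasp point (between the pads) lies 11 mm behind it; z points along the fingers, y is the direction in which the jaws open and shut (so a half turn about z gives the same grasp; the last joint's range is limited). The gripper opens to 94 mm and grips with 3 to 60 N. Pads are 16 mm wide; open, the fingers measure 119 mm over their backs; the gripper's body (75 mm by 177 mm) begins 78 mm behind the grasp point.
Start: joints at [1.193, 0.087, 1.371, -0, 1.684, -0.103], TCP at [0.149, 0.529, 0.214] pointing down, gripper open.
Joint ranges: [-3.1, 3.1], [-0.76, 2.03], [0.27, 2.55], [-1.08, 4.22], [0.17, 2.65], [-2.57, 2.57]. Speed limits (rad/s): [2.79, 2.79, 3.14, 3.14, 3.14, 3.14].

## Interface

Orientations are given as [roll, pitch, yaw] about the fixed x, y, z axes, in that order (R = Rz(yaw) Ry(pitch) Rx(roll)).
In Python, from bench import * gives the robot as it stands.
- The arm moves only by the tool step_arm, never from a script. Its argument "steps" is a list of rows, each an object of numbers: "jaw": the opening, from 0 (shut) to 1 (fully open); "tx", "ty", "tz": the shift along the tool's x, y, z in m; "ax", "ay", "az": the turn, a rotation vector about the tool's x, y, z in rad. In form: [{"jaw": .., "tx": .., "ty": .., "tz": .., "ax": .., "ay": .., "az": ..}, ...]. A call has 1 to 8 rows; each row is the pose to reach, as a shift and turn from the pose measured when the call began, along the tool's axes at that moment; what a row does not reach only later rows make up. A row lasts 1/10 s, in which the tool goes at most 50 mm and 8.59 degrees, less where a joint would pass 70% of its speed; a pose out of reach is approached as far as the arm can. A call with a gripper value outside its range is refused whole. The fingers move at their own pace and stop on an object; the grip force is fixed at half the most. Time passes only in rows, so rows that repeat a pose let the fingers close. It gives the time, the measured TCP pose, the force and the opening at its end, in the units of the state.
- get_obs(): the state, without advancing time (a new reading comes with each control period).
- snapshot(name): name is "scene" or "top"; returns (picture, depth): 480x640x3 uint8, red, green, blue; 480x640 float32, m along the optical axis (not along the pixel's ray), 0 where there is no reading.
- camera_model(name): a dict with "intrinsics" (3x3 intrinsics, pixels), "k1" (the pictures are not rectified: a ray, as slopes to the right and down, at radius r is drawn at 1 + k1 r^2 times it, then the intrinsics apply), "origin" and "orientation" of the camera in the world. Camera axes: x right, y down, z forward; pixel columns grow to the right and rows downward; lengths in m; the calibration is good to about 2 mm. A picture is of the moment at which its call begins. camera_model takes no time and is no camera call.
- close_job(): hands the job in, once; it reports no verdict.
Trained networks look in the newest picture that a camera, given by its name, has taken for a name from the list of things; names that differ only in an ending like _2 or _b are one class to them, and where a whole thing is asked for, a point or a joint stands for the part that bears it (a point fixed in the world has none). Each returns a list of dicts, best first, with "confidence" (0 to 1); they miss things now and then, are a little off and sometimes report something else, mostly with a low value. They report only what shows in the picture. A call takes as long as a camera call.
- silhouettes(camera, query): "pixels" (480x640 bool, what is visible of it) and "rect" ([left, top, right, bottom] in pixels, round what is visible of it).
The state is a dict: "time": time; "joint_positions": joint angles; "qvel": joint speeds; "joint_torque": joint torques, N m; "tool_pos": TCP position; "ee_rot": TCP orientation; "wrist_force": force on the tool from outside, world axes, zero at the start; "wrist_torque": the same for the moment, N m; "width": finger opening in m.
Only numpy, scipy, OpenCV 4.12 (cv2) and the standard library are available. Lean on these libraries where they do the work, as an engineer would, in place of code of your own. Each camera call takes 0.05 s, during which the arm holds its last target. There are 200 camera calls.

## Working session

There is one attempt and no reset: what is moved stays moved. The work goes in short steps, Python scripts to look and compute and a tool call to move; the robot and the scene stay as the last step left them, time stands still between calls to the robot, and variables do not carry over. Pictures are saved under pics/ and viewed, about 8 in all and at most 12, crops included, and the job is handed in when it is done.

Besides the shell and the picture viewer there is one more tool, called after "Call:" in YAML: its name, and indented under it one key for each argument. step_arm: Moves the arm, as the interface text tells. Its arguments: {"type":"object","properties":{"steps":{"type":"array"}},"required":["steps"]}

```bash
mkdir -p pics; ls; cat > h.py <<'E'
from bench import *
import numpy as np, cv2
def cam(n):
    m=camera_model(n); return m
def R_of(m):
    o=np.array(m["orientation"],float)
    if o.shape==(3,3): return o
    from scipy.spatial.transform import Rotation as R
    return R.from_euler('xyz',o).as_matrix() if o.size==3 else R.from_quat(o).as_matrix()
def rays(n,uv):
    m=cam(n);K=np.array(m["intrinsics"]);uv=np.atleast_2d(uv).astype(float)
    d=np.c_[(uv[:,0]-K[0,2])/K[0,0],(uv[:,1]-K[1,2])/K[1,1]];s=d.copy()
    for _ in range(20): s=d/(1+m["k1"]*(s**2).sum(1,keepdims=True))
    return np.array(m["origin"]),np.c_[s,np.ones(len(s))]@R_of(m).T
def at_z(n,uv,z):
    o,r=rays(n,uv); return o+r*((z-o[2])/r[:,2])[:,None]
def at_d(n,uv,dep):
    o,r=rays(n,uv); return o+r*np.asarray(dep)[:,None]
def proj(n,P):
    m=cam(n);K=np.array(m["intrinsics"]);c=(np.atleast_2d(P)-np.array(m["origin"]))@R_of(m)
    s=c[:,:2]/c[:,2:];s=s*(1+m["k1"]*(s**2).sum(1,keepdims=True));return s*[K[0,0],K[1,1]]+[K[0,2],K[1,2]]
def mask_pts(n,mask,dep):
    v,u=np.nonzero(mask&(dep>0)); return at_d(n,np.c_[u,v],dep[v,u])
E
python3 - <<'E'
from h import *
print(get_obs())
for n in("scene","top"):
    print(n,cam(n)); p,d=snapshot(n); cv2.imwrite(f"pics/{n}0.png",p[:,:,::-1]); np.save(f"{n}0.npy",d)
    for q in("feeder","hopper","knob_top","cassette0","pot","jar"):
        for s in silhouettes(n,q)[:2]:
            P=mask_pts(n,s["pixels"],d)
            print(n,q,round(s["confidence"],2),s["rect"],P.min(0).round(3),np.median(P,0).round(3),P.max(0).round(3)) if len(P) else print(q,"nopts")
E
```

```text
pics
{'time': 0.0, 'joint_positions': array([ 1.19284687e+00,  8.79264027e-02,  1.37224037e+00, -2.25034701e-05,
        1.68359353e+00, -1.03126315e-01]), 'qvel': array([-0.00133721, -0.00084066, -0.00115469, -0.00084536, -0.00098713,
       -0.00098242]), 'joint_torque': array([ 7.59980994e-04, -3.40200770e+01, -3.02417922e+01,  7.18299346e-02,
        3.33333551e-02, -1.65142906e-04]), 'tool_pos': array([0.1490863 , 0.5288576 , 0.21232684]), 'ee_rot': array([-3.13943423e+00, -2.00897664e-04,  2.86676678e+00]), 'wrist_force': array([ 0.64539681,  0.39168882, -0.10223382]), 'wrist_torque': array([-0.03479186, -0.02609065,  0.01784132]), 'width': 0.09404209157263965}
scene {'intrinsics': array([[447.40910277,   0.        , 316.40052196],
       [  0.        , 447.40910277, 236.86794057],
       [  0.        ,   0.        ,   1.        ]]), 'k1': -0.11516550774428844, 'origin': array([0.92180499, 0.36412933, 0.71830168]), 'orientation': array([-2.49069225, -0.00250128,  2.40339405])}
scene feeder 0.75 [220.9, 180.7, 353.2, 276.0] [ 0.448 -0.212 -0.002] [ 0.576 -0.094  0.013] [ 0.7   -
[... 1231 characters left out ...]
  -0.006  0.102]
top hopper 0.6 [342.6, 194.3, 452.2, 333.5] [ 0.452 -0.209 -0.001] [ 0.574 -0.106  0.013] [ 0.701 -0.006  0.102]
top knob_top 0.61 [363.0, 275.2, 384.6, 294.0] [ 0.518 -0.066  0.092] [ 0.532 -0.051  0.097] [ 0.547 -0.037  0.102]
top cassette0 0.91 [392.5, 281.4, 412.3, 303.4] [ 0.503 -0.118  0.044] [ 0.522 -0.103  0.053] [ 0.544 -0.086  0.061]
top cassette0 0.31 [363.6, 213.1, 383.5, 236.0] [ 0.623 -0.076  0.018] [ 0.638 -0.059  0.053] [ 0.657 -0.043  0.057]
top pot 0.69 [364.8, 215.4, 384.5, 234.2] [ 0.623 -0.076  0.013] [ 0.638 -0.059  0.053] [ 0.657 -0.043  0.057]
top pot 0.2 [424.2, 177.0, 443.2, 201.2] [ 0.691 -0.191  0.001] [ 0.711 -0.171  0.011] [ 0.736 -0.152  0.015]
```

```bash
python3 - <<'E'
from h import *
p=cv2.imread("pics/top0.png")
cv2.imwrite("pics/top0c.png",cv2.resize(p[165:345,310:510],None,fx=4,fy=3.33*1.2*1.0/1.0 if 0 else 4,interpolation=cv2.INTER_CUBIC)[:600])
d=np.load("top0.npy")
s=silhouettes("top","feeder")[0]["pixels"]
P=mask_pts("top",s,d)
b=P[(P[:,2]>0.006)&(P[:,2]<0.03)]
print(len(b),cv2.minAreaRect((b[:,:2]*1000).astype(np.float32)))
B=P[(P[:,2]>0.006)]
print(cv2.minAreaRect((B[:,:2]*1000).astype(np.float32)), np.median(b[:,2]))
E
```

```text
8825 ((576.7649536132812, -105.2366714477539), (166.00840759277344, 224.97183227539062), 80.06465911865234)
((576.7649536132812, -105.2366714477539), (166.00840759277344, 224.97183227539062), 80.06465911865234) 0.013138349545807615
```

View pics/top0c.png

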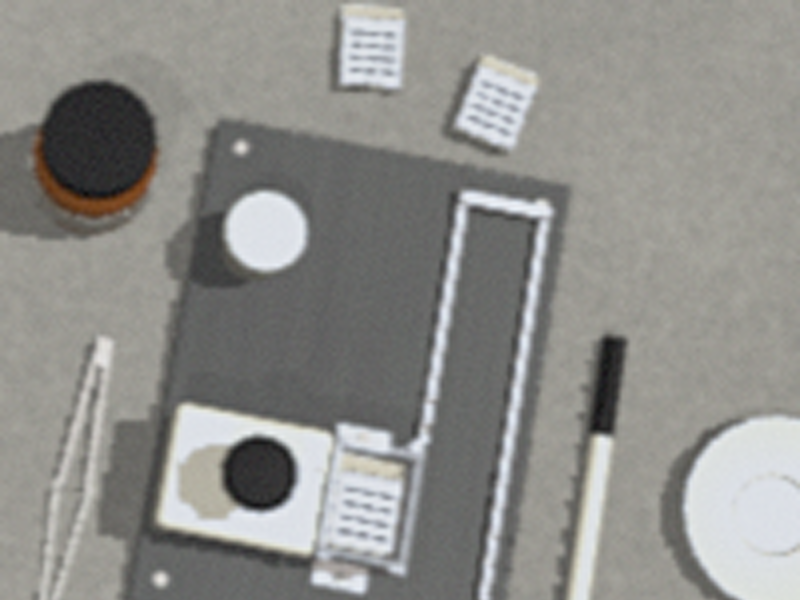

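```bash
cat >> h.py <<'E'
C=np.array([.57677,-.10524]);YAW=np.deg2rad(80.065)
RF=np.array([[np.cos(YAW),-np.sin(YAW)],[np.sin(YAW),np.cos(YAW)]])
def f2w(q): return C+np.asarray(q)@RF.T
def w2f(p): return (np.asarray(p)-C)@RF
def ortho(n,img,z,x0=-.1,x1=.1,y0=-.14,y1=.14,s=.0005):
    X,Y=np.meshgrid(np.arange(x0,x1,s),np.arange(y1,y0,-s))
    P=np.c_[f2w(np.c_[X.ravel(),Y.ravel()]),np.full(X.size,z)]
    m=proj(n,P).astype(np.float32).reshape(*X.shape,2)
    return cv2.remap(img,m[...,0],m[...,1],cv2.INTER_CUBIC)
E
python3 - <<'E'
from h import *
o=[ortho(n,cv2.imread(f"pics/{n}0.png"),.017) for n in("top","scene")]
cv2.imwrite("pics/ortho0.png",np.hstack(o))
for n,i in zip(("top","scene"),o):
    g=i.mean(2)
    pr=g[170:500,:100]; pr=pr[100:380].mean(0)   # feeder y from +.0? down to
    print(n,"x profile",[(round(-.1+.0005*k,4),int(pr[k])) for k in range(24,100,2)])
    py=g[400:560,60:100].mean(1); print("y profile",[(round(.14-.0005*(400+k),4),int(py[k])) for k in range(40,140,2)])
for n in("top","scene"):
    d=np.load(f"{n}0.npy"); snapshot(n)
    for s in silhouettes(n,"knob_top"):
        P=mask_pts(n,s["pixels"],d);P=P[P[:,2]>.09]
        if len(P)>20: print(n,"knob",cv2.minEnclosingCircle((P[:,:2]*1000).astype(np.float32)),w2f(P[:,:2].mean(0)),np.median(P[:,2]))
    for s in silhouettes(n,"cassette0"):
        P=mask_pts(n,s["pixels"],d);P=P[(P[:,2]>.045)&(P[:,2]<.07)]
        if len(P)>20:
            F=w2f(P[:,:2]);print(n,"cas",F.min(0),F.max(0),F.mean(0),np.median(P[:,2]))
E
```

```text
top x profile [(-0.088, 153), (-0.087, 153), (-0.086, 153), (-0.085, 152), (-0.084, 150), (-0.083, 146), (-0.082, 136), (-0.081, 122), (-0.08, 110), (-0.079, 103), (-0.078, 99), (-0.077, 99), (-0.076, 106), (-0.075, 124), (-0.074, 155), (-0.073, 189), (-0.072, 210), (-0.071, 210), (-0.07, 184), (-0.069, 143), (-0.068, 107), (-0.067, 93), (-0.066, 97), (-0.065, 106), (-0.064, 111), (-0.063, 112), (-0.062, 111), (-0.061, 111), (-0.06, 110), (-0.059, 110), (-0.058, 109), (-0.057, 110), (-0.056, 110), (-0.055, 110), (-0.054, 110), (-0.053, 110), (-0.052, 110), (-0.051, 110)]
y profile [(-0.08, 103), (-0.081, 104), (-0.082, 106), (-0.083, 106), (-0.084, 107), (-0.085, 106), (-0.086, 106), (-0.087, 107), (-0.088, 106), (-0.089, 103), (-0.09, 94), (-0.091, 83), (-0.092, 89), (-0.093, 118), (-0.094, 165), (-0.095, 210), (-0.096, 232), (-0.097, 235), (-0.098, 231), (-0.099, 214), (-0.1, 180), (-0.101, 145), (-0.102, 117), (-0.103, 103), (-0.104, 99), (-0.105, 99), (-0.106, 100), (-0.107, 101), (-0.108, 102), (-0.109, 103), (-0.11, 108), (-0.111, 118), (-0.112, 133), (-0.113, 145), (-0.114, 15
[... 1585 characters left out ...]
0.04597252 0.05317985] 0.09708177209849678
top knob ((532.7548217773438, -51.832664489746094), 15.685237884521484) [0.04545346 0.05294216] 0.09700813207641512
top cas [-0.02145531  0.03238207] [0.00919356 0.07523898] [-0.00702467  0.05358904] 0.05285137109940885
top cas [ 0.03893306 -0.07269648] [ 0.07317337 -0.03725059] [ 0.05608207 -0.05440272] 0.05267500894044336
scene knob ((531.516845703125, -52.19416046142578), 16.177692413330078) [0.04565092 0.05270688] 0.09688252999944458
scene cas [-0.02277804  0.03919814] [-0.0008341   0.07311927] [-0.01240586  0.05479757] 0.05295268534765252
scene cas [ 0.11770972 -0.10155916] [ 0.16155241 -0.04801618] [ 0.14985811 -0.08140854] 0.05420141459187161
```

View pics/ortho0.png

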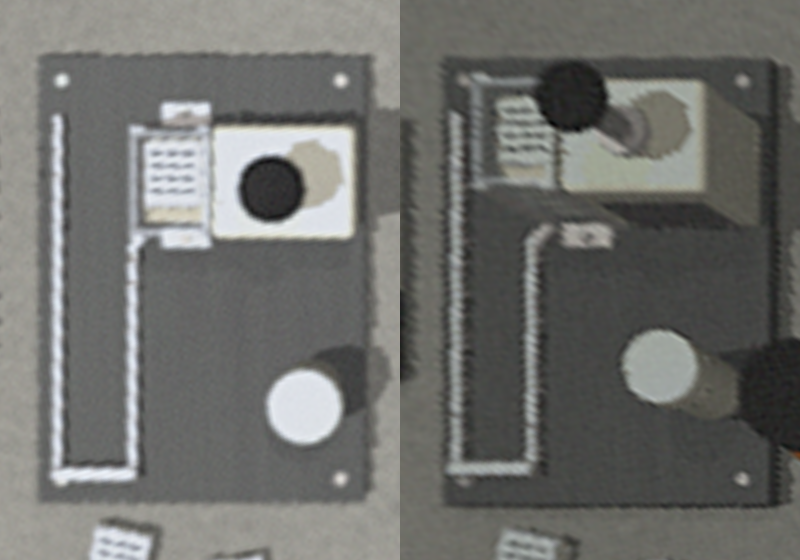

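The overhead view and both rectified views agree. The bed fit is 166 x 225 mm and the yaw is 80.1°. In the feeder frame, the knob is at (0.0458, 0.053), the track centre at x ≈ -0.0525, and the stop face at y ≈ -0.092. The rest is therefore at y ≈ -0.072 and the outlet at y ≈ 0.053, which matches the given 125 mm spacing.

```bash
cat >> h.py <<'E'
from scipy.spatial.transform import Rotation as Rt
def goal(q,z):
    s=get_obs();R=Rt.from_euler('xyz',s["ee_rot"])
    D=Rt.from_matrix(np.array([[RF[0,1],RF[0,0],0],[RF[1,1],RF[1,0],0],[0,0,-1]]))
    p=s["tool_pos"];t=np.r_[f2w(q),z]
    print("t",s["time"],"F",w2f(p[:2]).round(4),p[2].round(4),"shift",R.inv().apply(t-p).round(4),"turn",(R.inv()*D).as_rotvec().round(4),"wf",s["wrist_force"].round(2),"w",round(s["width"],4),"target",t.round(3))
E
python3 -c "
from h import *
goal((.0458,.053),.15)"
```

```text
t 1.05 F [0.5513 0.5306] 0.2135 shift [-0.5263 -0.4546  0.0635] turn [ 1.000e-04  0.000e+00 -1.014e-01] wf [-0.68 -0.54  0.63] w 0.0937 target [ 0.532 -0.051  0.15 ]
```

Call:
step_arm:
  steps:
    - {"jaw": 0,"tx": -0.526,"ty": -0.455,"tz": 0,"az": -0.1014}
    - {"jaw": 0,"tx": -0.526,"ty": -0.455,"tz": 0,"az": -0.1014}
    - {"jaw": 0,"tx": -0.526,"ty": -0.455,"tz": 0,"az": -0.1014}
    - {"jaw": 0,"tx": -0.526,"ty": -0.455,"tz": 0,"az": -0.1014}
    - {"jaw": 0,"tx": -0.526,"ty": -0.455,"tz": 0,"az": -0.1014}
    - {"jaw": 0,"tx": -0.526,"ty": -0.455,"tz": 0,"az": -0.1014}
    - {"jaw": 0,"tx": -0.526,"ty": -0.455,"tz": 0,"az": -0.1014}
    - {"jaw": 0,"tx": -0.526,"ty": -0.455,"tz": 0,"az": -0.1014}

```text
invalid input
```

```bash
python3 -c "
from h import *
goal((.0458,.053),.12)"
```

```text
t 1.05 F [0.5513 0.5306] 0.2135 shift [-0.5263 -0.4546  0.0935] turn [ 1.000e-04  0.000e+00 -1.014e-01] wf [-0.68 -0.54  0.63] w 0.0937 target [ 0.532 -0.051  0.12 ]
```

Call:
step_arm:
  steps:
    - {"jaw": 0,"tx": -0.526,"ty": -0.455,"tz": 0,"ax": 0,"ay": 0,"az": -0.101}
    - {"jaw": 0,"tx": -0.526,"ty": -0.455,"tz": 0,"ax": 0,"ay": 0,"az": -0.101}
    - {"jaw": 0,"tx": -0.526,"ty": -0.455,"tz": 0,"ax": 0,"ay": 0,"az": -0.101}
    - {"jaw": 0,"tx": -0.526,"ty": -0.455,"tz": 0,"ax": 0,"ay": 0,"az": -0.101}
    - {"jaw": 0,"tx": -0.526,"ty": -0.455,"tz": 0,"ax": 0,"ay": 0,"az": -0.101}
    - {"jaw": 0,"tx": -0.526,"ty": -0.455,"tz": 0,"ax": 0,"ay": 0,"az": -0.101}
    - {"jaw": 0,"tx": -0.526,"ty": -0.455,"tz": 0,"ax": 0,"ay": 0,"az": -0.101}
    - {"jaw": 0,"tx": -0.526,"ty": -0.455,"tz": 0,"ax": 0,"ay": 0,"az": -0.101}

```text
time: 1.85
tool_pos: [0.3701, 0.1936, 0.2139]
ee_rot: [3.141, 0.001, 2.968]
wrist_force: [0.6, -0.3, 0.5]
width: 0.0334
```

```bash
python3 -c "
from h import *
goal((.0458,.053),.12)"
```

```text
t 1.85 F [0.2588 0.2551] 0.2139 shift [-0.202  -0.213   0.0939] turn [ 0.0009  0.0012 -0.0001] wf [ 0.57 -0.3   0.53] w 0.0334 target [ 0.532 -0.051  0.12 ]
```

Call:
step_arm:
  steps:
    - {"jaw": 0,"tx": -0.202,"ty": -0.213,"tz": 0.02,"ax": 0,"ay": 0,"az": 0}
    - {"jaw": 0,"tx": -0.202,"ty": -0.213,"tz": 0.02,"ax": 0,"ay": 0,"az": 0}
    - {"jaw": 0,"tx": -0.202,"ty": -0.213,"tz": 0.02,"ax": 0,"ay": 0,"az": 0}
    - {"jaw": 0,"tx": -0.202,"ty": -0.213,"tz": 0.02,"ax": 0,"ay": 0,"az": 0}
    - {"jaw": 0,"tx": -0.202,"ty": -0.213,"tz": 0.02,"ax": 0,"ay": 0,"az": 0}
    - {"jaw": 0,"tx": -0.202,"ty": -0.213,"tz": 0.02,"ax": 0,"ay": 0,"az": 0}
    - {"jaw": 0,"tx": -0.202,"ty": -0.213,"tz": 0.094,"ax": 0.001,"ay": 0.001,"az": 0}
    - {"jaw": 0,"tx": -0.202,"ty": -0.213,"tz": 0.094,"ax": 0.001,"ay": 0.001,"az": 0}

```text
time: 2.65
tool_pos: [0.5316, -0.0523, 0.1165]
ee_rot: [3.141, -0.004, 2.965]
wrist_force: [-0.3, -0.0, -0.6]
width: 0.0008
```

```bash
python3 -c "
from h import *
goal((.0458,.053),.105)
p,d=snapshot('top');cv2.imwrite('pics/top1.png',p[:,:,::-1])
p,d=snapshot('scene');cv2.imwrite('pics/s1.png',cv2.resize(p[130:290,200:400,::-1],None,fx=3.5,fy=3.5,interpolation=cv2.INTER_CUBIC))"
```

```text
t 2.65 F [0.0443 0.0536] 0.1165 shift [-0.0006  0.0015  0.0115] turn [ 0.0001 -0.0039 -0.003 ] wf [-0.31 -0.03 -0.64] w 0.0008 target [ 0.532 -0.051  0.105]
```

View pics/s1.png

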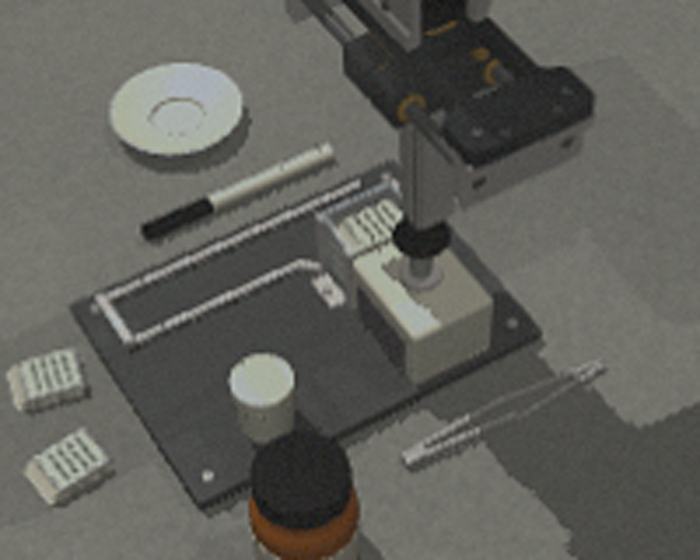

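The shut fingertips stand centred over the knob (crop about 420,230). I'll press it down now.

Call:
step_arm:
  steps:
    - {"jaw": 0,"tx": 0,"ty": 0.001,"tz": 0.01,"ax": 0,"ay": 0,"az": 0}
    - {"jaw": 0,"tx": 0,"ty": 0.001,"tz": 0.013,"ax": 0,"ay": 0,"az": 0}
    - {"jaw": 0,"tx": 0,"ty": 0.001,"tz": 0.016,"ax": 0,"ay": 0,"az": 0}
    - {"jaw": 0,"tx": 0,"ty": 0.001,"tz": 0.019,"ax": 0,"ay": 0,"az": 0}
    - {"jaw": 0,"tx": 0,"ty": 0.001,"tz": 0.022,"ax": 0,"ay": 0,"az": 0}
    - {"jaw": 0,"tx": 0,"ty": 0.001,"tz": 0.025,"ax": 0,"ay": 0,"az": 0}
    - {"jaw": 0,"tx": 0,"ty": 0.001,"tz": 0.028,"ax": 0,"ay": 0,"az": 0}
    - {"jaw": 0,"tx": 0,"ty": 0.001,"tz": 0.031,"ax": 0,"ay": 0,"az": 0}

```text
time: 3.55
tool_pos: [0.5303, -0.0498, 0.0858]
ee_rot: [3.141, -0.006, 2.967]
wrist_force: [-0.8, 0.2, 5.3]
width: 0.0007
```

Call:
step_arm:
  steps:
    - {"jaw": 0,"tx": 0,"ty": 0,"tz": 0.0015,"ax": 0,"ay": 0,"az": 0}
    - {"jaw": 0,"tx": 0,"ty": 0,"tz": 0.003,"ax": 0,"ay": 0,"az": 0}
    - {"jaw": 0,"tx": 0,"ty": 0,"tz": 0.004,"ax": 0,"ay": 0,"az": 0}
    - {"jaw": 0,"tx": 0,"ty": 0,"tz": 0.004,"ax": 0,"ay": 0,"az": 0}

```text
time: 3.95
tool_pos: [0.5303, -0.0498, 0.082]
ee_rot: [3.141, -0.006, 2.968]
wrist_force: [-2.3, -0.4, 5.1]
width: 0.0004
```

Call:
step_arm:
  steps:
    - {"jaw": 0,"tx": 0,"ty": 0,"tz": 0.001,"ax": 0,"ay": 0,"az": 0}
    - {"jaw": 0,"tx": 0,"ty": 0,"tz": 0.0015,"ax": 0,"ay": 0,"az": 0}

```text
time: 4.15
tool_pos: [0.5304, -0.0498, 0.0818]
ee_rot: [3.142, -0.006, 2.968]
wrist_force: [-4.2, 0.6, 11.9]
width: 0.0007
```

The force jumped to 12 N with no further travel, so the plunger is on its stop. I'll lift off.

Call:
step_arm:
  steps:
    - {"jaw": 0,"tx": 0,"ty": 0,"tz": 0.001,"ax": 0,"ay": 0,"az": 0}
    - {"jaw": 0,"tx": 0,"ty": 0,"tz": -0.02,"ax": 0,"ay": 0,"az": 0}
    - {"jaw": 0,"tx": 0,"ty": 0,"tz": -0.05,"ax": 0,"ay": 0,"az": 0}
    - {"jaw": 0,"tx": 0.09,"ty": 0,"tz": -0.075,"ax": 0,"ay": 0,"az": 0}
    - {"jaw": 0,"tx": 0.09,"ty": 0,"tz": -0.075,"ax": 0,"ay": 0,"az": 0}
    - {"jaw": 0,"tx": 0.09,"ty": 0,"tz": -0.075,"ax": 0,"ay": 0,"az": 0}

```text
time: 4.75
tool_pos: [0.4398, -0.0335, 0.1583]
ee_rot: [3.141, -0.004, 2.968]
wrist_force: [0.6, -1.2, 0.1]
width: 0.0006
```

```bash
python3 -c "
from h import *
goal((-.0525,.093),.08)
o=[]
for n in('top','scene'):
    p,d=snapshot(n);o.append(ortho(n,p[:,:,::-1].copy(),.017))
    for q in('knob_top','cassette0'):
        for s in silhouettes(n,q)[:5]:
            P=mask_pts(n,s['pixels'],d)
            if len(P)>15:
                F=w2f(P[:,:2]);print(n,q,round(s['confidence'],2),F.min(0).round(4),F.max(0).round(4),np.median(F,0).round(4),'z',np.percentile(P[:,2],[50,90]).round(3))
cv2.imwrite('pics/ortho1.png',np.hstack(o))"
```

```text
t 4.75 F [0.047  0.1473] 0.1583 shift [-0.0546 -0.0996  0.0781] turn [ 0.0004 -0.004  -0.0002] wf [ 0.64 -1.21  0.1 ] w 0.0006 target [ 0.476 -0.141  0.08 ]
top knob_top 0.5 [0.0239 0.033 ] [0.0602 0.0679] [0.0447 0.0531] z [0.097 0.099]
top cassette0 0.9 [-0.0208  0.0336] [0.0091 0.0723] [-0.0073  0.0534] z [0.043 0.045]
top cassette0 0.84 [-0.066   0.0322] [-0.037   0.0731] [-0.0512  0.0537] z [0.023 0.025]
scene knob_top 0.49 [-0.033   0.0389] [0.0585 0.112 ] [0.0456 0.0531] z [0.096 0.098]
```

View pics/ortho1.png

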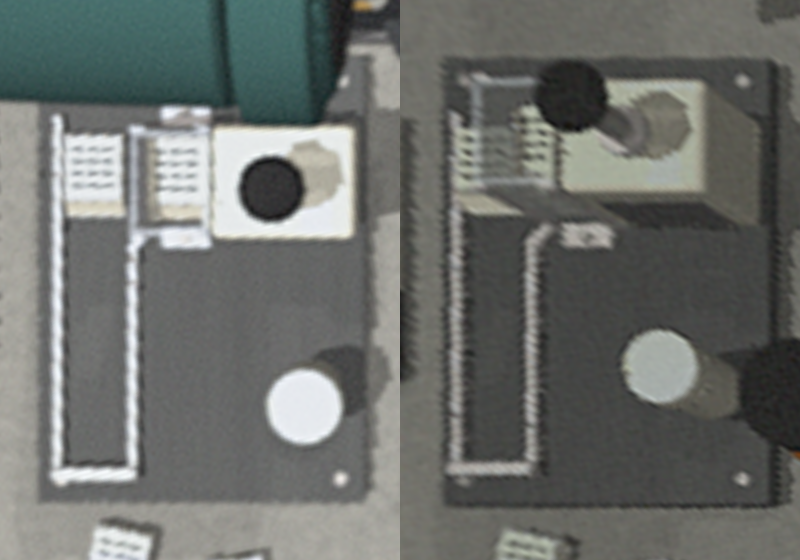

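The picture shows one cassette in the track (ortho px ~95,175), square and at the outlet. The knob is back up (z 0.097), and the stack has dropped 10 mm. Next I'll bring the fingertips in behind the cassette.

Call:
step_arm:
  steps:
    - {"jaw": 0,"tx": -0.025,"ty": -0.043,"tz": 0,"ax": 0,"ay": 0,"az": 0}
    - {"jaw": 0,"tx": -0.05,"ty": -0.086,"tz": 0,"ax": 0,"ay": -0.004,"az": 0}
    - {"jaw": 0,"tx": -0.053,"ty": -0.099,"tz": 0.02,"ax": 0,"ay": -0.004,"az": 0}
    - {"jaw": 0,"tx": -0.053,"ty": -0.099,"tz": 0.06,"ax": 0,"ay": -0.004,"az": 0}
    - {"jaw": 0,"tx": -0.053,"ty": -0.099,"tz": 0.1,"ax": 0,"ay": -0.004,"az": 0}
    - {"jaw": 0,"tx": -0.053,"ty": -0.099,"tz": 0.12,"ax": 0,"ay": -0.004,"az": 0}
    - {"jaw": 0,"tx": -0.053,"ty": -0.099,"tz": 0.12,"ax": 0,"ay": -0.004,"az": 0}

```text
time: 5.75
tool_pos: [0.4742, -0.1399, 0.0311]
ee_rot: [3.139, -0.013, 2.967]
wrist_force: [0.2, 0.3, 0.4]
width: -0.0001
```

```bash
python3 -c "
from h import *
goal((-.0522,.093),.0235)
goal((-.0522,-.043),.0235)"
```

```text
t 5.75 F [-0.0518  0.0951] 0.0311 shift [-0.0021 -0.0004  0.0076] turn [ 0.0025 -0.0128 -0.0011] wf [0.17 0.27 0.43] w -0.0001 target [ 0.476 -0.141  0.024]
t 5.75 F [-0.0518  0.0951] 0.0311 shift [-0.1381 -0.0002  0.0058] turn [ 0.0025 -0.0128 -0.0011] wf [0.17 0.27 0.43] w -0.0001 target [ 0.61  -0.164  0.024]
```

Call:
step_arm:
  steps:
    - {"jaw": 0,"tx": 0,"ty": 0,"tz": 0,"ax": 0,"ay": -0.012,"az": 0}
    - {"jaw": 0,"tx": 0,"ty": 0,"tz": 0,"ax": 0,"ay": -0.012,"az": 0}

```text
time: 5.95
tool_pos: [0.4748, -0.1401, 0.0318]
ee_rot: [3.139, 0.0, 2.967]
wrist_force: [-0.4, 0.5, 0.1]
width: 0.0001
```

```bash
python3 -c "
from h import *
goal((-.0522,.093),.0235)"
```

```text
t 5.95 F [-0.052   0.0944] 0.0318 shift [-0.0014 -0.0002  0.0083] turn [ 0.0023  0.0004 -0.0011] wf [-0.42  0.5   0.09] w 0.0001 target [ 0.476 -0.141  0.024]
```

Call:
step_arm:
  steps:
    - {"jaw": 0,"tx": 0,"ty": 0,"tz": 0.004,"ax": 0.002,"ay": 0,"az": 0}
    - {"jaw": 0,"tx": 0,"ty": 0,"tz": 0.008,"ax": 0.002,"ay": 0,"az": 0}
    - {"jaw": 0,"tx": 0,"ty": 0,"tz": 0.008,"ax": 0.002,"ay": 0,"az": 0}

```text
time: 6.25
tool_pos: [0.4749, -0.1401, 0.0239]
ee_rot: [3.141, 0.001, 2.967]
wrist_force: [-0.7, 0.6, -0.4]
width: 0.0001
```

```bash
python3 -c "
from h import *
goal((-.0522,-.043),.0235)"
```

```text
t 6.25 F [-0.0519  0.0944] 0.0239 shift [-0.1374 -0.0002  0.0005] turn [ 0.0003  0.0007 -0.001 ] wf [-0.68  0.59 -0.38] w 0.0001 target [ 0.61  -0.164  0.024]
```

Call:
step_arm:
  steps:
    - {"jaw": 0,"tx": -0.006,"ty": 0,"tz": 0,"ax": 0,"ay": 0,"az": 0}
    - {"jaw": 0,"tx": -0.011,"ty": 0,"tz": 0,"ax": 0,"ay": 0,"az": 0}
    - {"jaw": 0,"tx": -0.014,"ty": 0,"tz": 0,"ax": 0,"ay": 0,"az": 0}
    - {"jaw": 0,"tx": -0.019,"ty": 0,"tz": 0,"ax": 0,"ay": 0,"az": 0}
    - {"jaw": 0,"tx": -0.025,"ty": 0,"tz": 0,"ax": 0,"ay": 0,"az": 0}
    - {"jaw": 0,"tx": -0.032,"ty": 0,"tz": 0,"ax": 0,"ay": 0,"az": 0}
    - {"jaw": 0,"tx": -0.039,"ty": 0,"tz": 0,"ax": 0,"ay": 0,"az": 0}
    - {"jaw": 0,"tx": -0.045,"ty": 0,"tz": 0,"ax": 0,"ay": 0,"az": 0}

```text
time: 7.05
tool_pos: [0.5199, -0.148, 0.0239]
ee_rot: [3.141, 0.001, 2.967]
wrist_force: [-0.9, 0.5, 0.5]
width: 0.0005
```

```bash
python3 -c "
from h import *
goal((-.0522,-.043),.0235)
o=[]
for n in('top','scene'):
    p,d=snapshot(n);o.append(ortho(n,p[:,:,::-1].copy(),.017))
cv2.imwrite('pics/ortho2.png',np.hstack(o))"
```

```text
t 7.05 F [-0.0519  0.0486] 0.0239 shift [-0.0916 -0.0002  0.0005] turn [ 0.0002  0.0008 -0.0009] wf [-0.92  0.46  0.47] w 0.0005 target [ 0.61  -0.164  0.024]
```

View pics/ortho2.png

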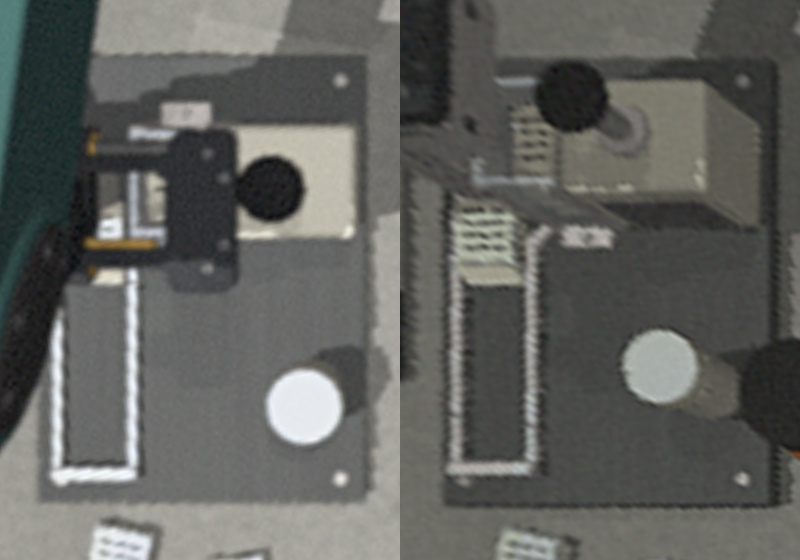

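The cassette is being pushed squarely and its front is already inside the rail mouth. The pot and hopper haven't moved. I'll carry on.

Call:
step_arm:
  steps:
    - {"jaw": 0,"tx": -0.005,"ty": 0,"tz": 0,"ax": 0,"ay": 0,"az": 0}
    - {"jaw": 0,"tx": -0.012,"ty": 0,"tz": 0,"ax": 0,"ay": 0,"az": 0}
    - {"jaw": 0,"tx": -0.02,"ty": 0,"tz": 0,"ax": 0,"ay": 0,"az": 0}
    - {"jaw": 0,"tx": -0.028,"ty": 0,"tz": 0,"ax": 0,"ay": 0,"az": 0}
    - {"jaw": 0,"tx": -0.036,"ty": 0,"tz": 0,"ax": 0,"ay": 0,"az": 0}
    - {"jaw": 0,"tx": -0.044,"ty": 0,"tz": 0,"ax": 0,"ay": 0,"az": 0}
    - {"jaw": 0,"tx": -0.052,"ty": 0,"tz": 0,"ax": 0,"ay": 0,"az": 0}
    - {"jaw": 0,"tx": -0.058,"ty": 0,"tz": 0,"ax": 0,"ay": 0,"az": 0}

```text
time: 7.95
tool_pos: [0.578, -0.1583, 0.0239]
ee_rot: [3.141, 0.001, 2.967]
wrist_force: [0.3, 0.5, 0.3]
width: 0.0007
```

Call:
step_arm:
  steps:
    - {"jaw": 0,"tx": -0.006,"ty": 0,"tz": 0,"ax": 0,"ay": 0,"az": 0}
    - {"jaw": 0,"tx": -0.012,"ty": 0,"tz": 0,"ax": 0,"ay": 0,"az": 0}
    - {"jaw": 0,"tx": -0.018,"ty": 0,"tz": 0,"ax": 0,"ay": 0,"az": 0}
    - {"jaw": 0,"tx": -0.022,"ty": 0,"tz": 0,"ax": 0,"ay": 0,"az": 0}
    - {"jaw": 0,"tx": -0.025,"ty": 0,"tz": 0,"ax": 0,"ay": 0,"az": 0}
    - {"jaw": 0,"tx": -0.027,"ty": 0,"tz": 0,"ax": 0,"ay": 0,"az": 0}

```text
time: 8.55
tool_pos: [0.6048, -0.163, 0.0239]
ee_rot: [3.141, 0.001, 2.968]
wrist_force: [-0.2, 0.5, -0.0]
width: 0.0007
```

```bash
python3 -c "
from h import *
goal((-.0522,-.043),.0235)"
```

```text
t 8.55 F [-0.052  -0.0376] 0.0239 shift [-0.0054 -0.0001  0.0005] turn [ 0.0002  0.0013 -0.0007] wf [-0.2   0.5  -0.03] w 0.0007 target [ 0.61  -0.164  0.024]
```

Now I'll creep forward, watching the force (world -x, so feeder +y) for the stop.

Call:
step_arm:
  steps:
    - {"jaw": 0,"tx": -0.001,"ty": 0,"tz": 0,"ax": 0,"ay": 0,"az": 0}
    - {"jaw": 0,"tx": -0.002,"ty": 0,"tz": 0,"ax": 0,"ay": 0,"az": 0}
    - {"jaw": 0,"tx": -0.003,"ty": 0,"tz": 0,"ax": 0,"ay": 0,"az": 0}
    - {"jaw": 0,"tx": -0.0035,"ty": 0,"tz": 0,"ax": 0,"ay": 0,"az": 0}

```text
time: 8.95
tool_pos: [0.6083, -0.1636, 0.024]
ee_rot: [3.141, 0.001, 2.967]
wrist_force: [-0.5, -0.2, -0.4]
width: 0.0006
```

Call:
step_arm:
  steps:
    - {"jaw": 0,"tx": -0.0005,"ty": 0,"tz": 0,"ax": 0,"ay": 0,"az": 0}
    - {"jaw": 0,"tx": -0.001,"ty": 0,"tz": 0,"ax": 0,"ay": 0,"az": 0}

```text
time: 9.15
tool_pos: [0.6092, -0.1638, 0.024]
ee_rot: [3.141, 0.001, 2.967]
wrist_force: [0.7, 0.0, -0.3]
width: 0.0004
```

Call:
step_arm:
  steps:
    - {"jaw": 0,"tx": -0.0005,"ty": 0,"tz": 0,"ax": 0,"ay": 0,"az": 0}
    - {"jaw": 0,"tx": -0.001,"ty": 0,"tz": 0,"ax": 0,"ay": 0,"az": 0}

```text
time: 9.35
tool_pos: [0.6093, -0.1638, 0.024]
ee_rot: [3.141, -0.001, 2.967]
wrist_force: [-3.4, 0.8, 3.4]
width: 0.0005
```

```bash
python3 -c "
from h import *
goal((-.0522,-.043),.0235)
o=[]
for n in('top','scene'):
    p,d=snapshot(n);o.append(cv2.resize(ortho(n,p[:,:,::-1].copy(),.018,-.085,-.02,-.11,.0,.00025),None,fx=1.35,fy=1.35))
cv2.imwrite('pics/ortho3.png',np.hstack(o))"
```

```text
t 9.35 F [-0.0521 -0.0421] 0.024 shift [-0.0009 -0.0001  0.0005] turn [ 0.0002 -0.001  -0.0007] wf [-3.4   0.78  3.38] w 0.0005 target [ 0.61  -0.164  0.024]
```

View pics/ortho3.png

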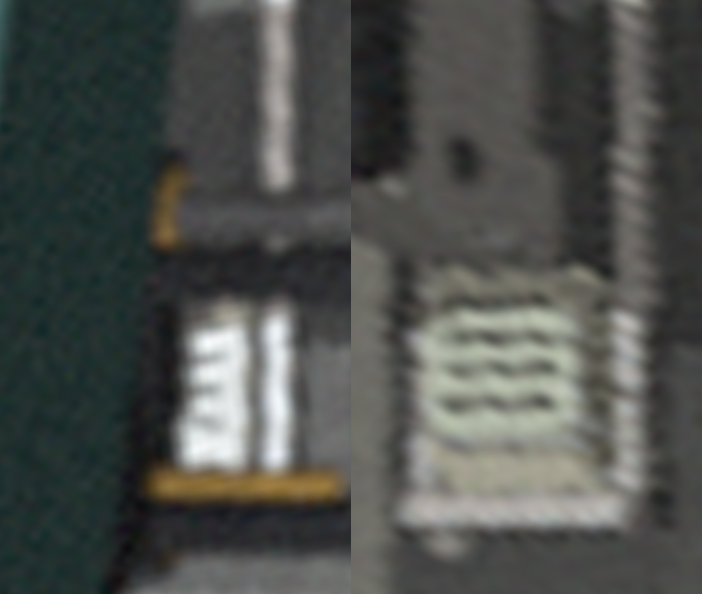

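The scene view shows the cassette square against the stop bar, and the tool stalled with -3.4 N. I'll give one gentle confirming nudge and then back off.

Call:
step_arm:
  steps:
    - {"jaw": 0,"tx": -0.001,"ty": 0,"tz": 0,"ax": 0,"ay": 0,"az": 0}
    - {"jaw": 0,"tx": -0.0015,"ty": 0,"tz": 0,"ax": 0,"ay": 0,"az": 0}

```text
time: 9.65
tool_pos: [0.6094, -0.1638, 0.0239]
ee_rot: [3.141, -0.004, 2.967]
wrist_force: [-6.1, 1.0, 4.8]
width: 0.0005
```

Call:
step_arm:
  steps:
    - {"jaw": 0,"tx": 0.003,"ty": 0,"tz": 0,"ax": 0,"ay": 0,"az": 0}
    - {"jaw": 0,"tx": 0.015,"ty": 0,"tz": 0,"ax": 0,"ay": 0,"az": 0}
    - {"jaw": 0,"tx": 0.025,"ty": 0,"tz": -0.03,"ax": 0,"ay": 0,"az": 0}
    - {"jaw": 0,"tx": 0.025,"ty": 0,"tz": -0.08,"ax": 0,"ay": 0,"az": 0}
    - {"jaw": 0,"tx": 0.03,"ty": 0,"tz": -0.13,"ax": 0,"ay": 0,"az": 0}
    - {"jaw": 0,"tx": 0.08,"ty": 0.03,"tz": -0.15,"ax": 0,"ay": 0,"az": 0}
    - {"jaw": 0,"tx": 0.13,"ty": 0.06,"tz": -0.15,"ax": 0,"ay": 0,"az": 0}
    - {"jaw": 0,"tx": 0.17,"ty": 0.1,"tz": -0.15,"ax": 0,"ay": 0,"az": 0}

```text
time: 10.45
tool_pos: [0.4762, -0.0559, 0.1759]
ee_rot: [3.141, 0.001, 2.966]
wrist_force: [1.0, 0.4, 0.4]
width: 0.0006
```

Call:
step_arm:
  steps:
    - {"jaw": 0,"tx": 0.05,"ty": 0.05,"tz": 0,"ax": 0,"ay": 0,"az": 0}
    - {"jaw": 0,"tx": 0.1,"ty": 0.1,"tz": 0,"ax": 0,"ay": 0,"az": 0}
    - {"jaw": 0,"tx": 0.1,"ty": 0.15,"tz": 0,"ax": 0,"ay": 0,"az": 0}
    - {"jaw": 0,"tx": 0.1,"ty": 0.15,"tz": 0,"ax": 0,"ay": 0,"az": 0}
    - {"jaw": 0,"tx": 0.1,"ty": 0.15,"tz": 0,"ax": 0,"ay": 0,"az": 0}

```text
time: 10.95
tool_pos: [0.4038, 0.113, 0.1764]
ee_rot: [3.138, 0.004, 2.972]
wrist_force: [-0.7, -0.2, -0.0]
width: 0.0002
```

```bash
python3 -c "
from h import *
goal((-.0522,-.043),.0235)
o=[]
for n in('top','scene'):
    p,d=snapshot(n);o.append(ortho(n,p[:,:,::-1].copy(),.017))
    for q in('knob_top','cassette0'):
        for s in silhouettes(n,q)[:5]:
            P=mask_pts(n,s['pixels'],d)
            if len(P)>15:
                F=w2f(P[:,:2]);print(n,q,round(s['confidence'],2),F.min(0).round(4),F.max(0).round(4),np.median(F,0).round(4),'z',np.percentile(P[:,2],[50,90]).round(3))
cv2.imwrite('pics/ortho4.png',np.hstack(o))"
```

```text
t 10.95 F [0.1851 0.2081] 0.1764 shift [-0.2495 -0.2387  0.1532] turn [0.0033 0.0042 0.0038] wf [-0.73 -0.25 -0.01] w 0.0002 target [ 0.61  -0.164  0.024]
top knob_top 0.72 [0.0308 0.0381] [0.0604 0.0677] [0.0458 0.0528] z [0.097 0.099]
top knob_top 0.7 [-0.2452 -0.0251] [-0.1527  0.0609] [-0.1995  0.0173] z [0.01  0.015]
top knob_top 0.58 [-0.0856 -0.1159] [0.0831 0.1131] [0.0047 0.0071] z [0.014 0.059]
top cassette0 0.87 [-0.0667 -0.0932] [-0.0375 -0.0515] [-0.0511 -0.0699] z [0.023 0.025]
top cassette0 0.82 [-0.0235  0.0307] [0.0104 0.0758] [-0.0079  0.0532] z [0.043 0.045]
scene knob_top 0.54 [0.0254 0.0381] [0.058  0.0668] [0.0467 0.051 ] z [0.096 0.098]
scene cassette0 0.53 [-0.0746 -0.0897] [-0.0378 -0.0478] [-0.0515 -0.0698] z [0.022 0.024]
```

View pics/ortho4.png

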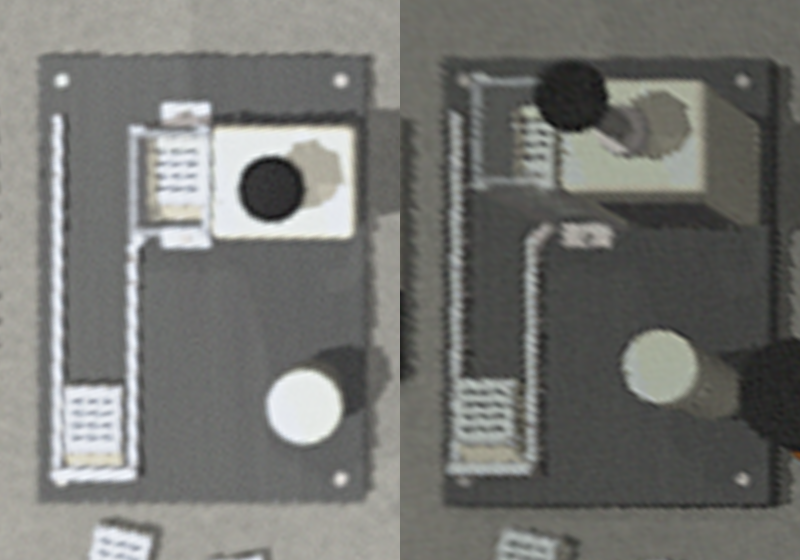

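The cassette is square against the stop, its front reaching y ≈ -0.092. The knob is up, the hopper stack is intact, and the pot and done cassettes haven't moved. I'll hand the job in.

```bash
python3 -c "
from bench import *
print(close_job())"
```

```text
the job is handed in; nothing more can be done
None
```

The job is done and handed in. I pressed the plunger once with the shut fingertips until it hit its stop: the force rose to 12 N and the travel ended at the depth expected for 23 mm. It came back up, and a single cassette came out into the track. I then pushed that cassette along the track until it stalled against the stop of the writing rest at about 6 N, and drew the arm clear. My last pictures were at about 11 s of the 42 s allowed.

**Cassette:** both cameras show it square in the track against the stop. Its writing end is at feeder y ≈ -0.092, which is where I measured the stop face, to about 2 mm.

**Rest of the bench:** the knob is up at 97 mm, and the stack in the hopper has dropped 10 mm with no other cassette ejected. The pot hasn't moved. The done cassettes look unmoved too, though the last picture caught them only in part. The pen, dish and forceps were outside that picture and the jar was mostly cut off, so I didn't check them again; the arm did not work near them.

No check failed or disagreed. The only oddities were that the trained network twice labelled other things as the knob, which I ignored, and one descent stopped about 6 mm low but still clear of the bed.

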